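# Clamp the vial and hold the dead-man lever level

### The arm

A 6-joint arm with a two-finger parallel gripper is mounted at the origin on a cart in front of the work surface, level with it; the furniture and walls round the work are solid. World frame = base frame: x ahead of the robot, y to its left, z up, the work surface at z = 0. Lengths are in mm, angles in degrees, forces in N, time in s.
With the tool pointing down it reaches from about 425 to 1125 mm from the base axis. Payload 14.9 kg.
Tool frame: the origin (TCP) lies on the centre line of the jaws, within the pads' length; the fingertips stand 19 mm ahead of it and the grasp point (between the pads) is the TCP; x points along the fingers, y is the direction in which the jaws open and shut, and the axes are right-handed (so a half turn about x gives the same grasp; the last joint's range is limited). The gripper opens to 91 mm and grips with 3 to 60 N. Pads are 32 mm wide; open, the fingers measure 118 mm over their backs; the gripper's body (76 mm by 178 mm) begins 60 mm behind the grasp point.
Start: joints at [69.884, 21.709, 99.362, -0, 58.929, -1.908], TCP at [218.742, 664.959, 232.932] pointing down, gripper open.
Joint ranges: [-158.91, 158.91], [-42.39, 125.64], [0.06, 152.35], [-60.88, 240.88], [17.5, 164.5], [-176.32, 176.32]. Speed limits (degrees/s): [108.29, 108.29, 136.94, 180, 180, 180].

### API

Orientations are given as [roll, pitch, yaw] about the fixed x, y, z axes, in that order (R = Rz(yaw) Ry(pitch) Rx(roll)).
In Python, from plant import ctrl, vision, job_done gives the robot as it stands. The module is installed in compiled form; this text tells all that it offers.
- The arm moves only by the tool step_arm, never from a script. Its argument "plan" is a list of rows, each a list of 3 entries, a list of its own where there are three numbers: the finger opening in cm, from 0 to 9.12, then the shift along the tool's x, y, z in cm, then the turn, a rotation vector about the tool's x, y, z in degrees. A call has 1 to 12 rows; each row shifts and turns the commanded pose from where the row before left it, along the tool's axes as they then stand; what a row does not reach is not made up. A row lasts 1/10 s, in which the tool goes at most 50 mm and 8.59 degrees, less where a joint would pass 70% of its speed; a pose out of reach is approached as far as the arm can. A call is refused whole if a number of a shift passes 5 or a number of a turn 8.59, either way. A call with a gripper value outside its range is refused whole. The fingers move at their own pace and stop on an object; the grip force is fixed at half the most. Time passes only in rows, so rows that do not move let the fingers close. It gives the time, the measured TCP pose, the force and the opening at its end, in the units of the state.
- ctrl.observe(): the state, without advancing time (a new reading comes with each control period).
- vision.capture(name): name is "scene" or "top" or "wrist"; returns a dict with "image" (384x512x3 uint8, red, green, blue), "vertical_fov" (degrees; the focal length in pixels is half the picture's height over the tangent of half this angle, whatever the lens; pixels are square), "cx", "cy" (the principal point, pixels), "dist" ([k1, k2, p1, p2, k3] as OpenCV has them; the pictures are not rectified), "R" (3x3) and "t" (3): a world point X has camera coordinates R X + t. Camera axes: x right, y down, z forward; pixel columns grow to the right and rows downward; lengths in mm; the calibration is good to about 2 mm. A picture is of the moment at which its call begins. There is no depth.
- job_done(): hands the job in, once; it reports no verdict.
The state is a dict: "time": time; "qpos": joint angles; "joint_velocities": joint speeds; "joint_efforts": joint torques, N m; "position": TCP position; "ee_rot": TCP orientation; "ft_force": force on the tool from outside, world axes, zero at the start; "ft_torque": the same for the moment, N m; "gripper_width": opening from 0.0 (shut) to 1.0 (fully open).
Only numpy, scipy, OpenCV 4.12 (cv2) and the standard library are available. Lean on these libraries where they do the work, as an engineer would, in place of code of your own. Each camera call takes 0.05 s, during which the arm holds its last target. There are 200 camera calls.

### The job

Slide the clamp's movable jaw shut until its spring pad pinches the standing vial upright against the fixed jaw, without crushing it, and leave it clamped. Then press the cross bar of the spring-loaded dead-man lever down until its arm is level, in the middle of its travel (the mixer runs only there; never push it down to the bottom stop), and finish while still holding it there: do not let go. Leave the cup, the spare vial and the loose tube where they are.

Things in the scene. Friction and masses are not known exactly. Their poses are not given: they have to be found in the camera images.
- clamp: Vial clamp fixed to the bench: white base plate 90 x 170 mm, top 18 mm above the bench, with grey jaws that carry black rubber faces. Origin: centre of its underside. The slide runs along its y axis, the fixed jaw stands at its -y end, the movable jaw at the +y end. Its place and yaw vary; the clamp and the lever unit may stand either way round (left/right).
- fixed_jaw_face (a point): Middle of the rubber face of the fixed jaw, at clamp y = -65 mm, 39 mm above the bench; the face looks along clamp +y. The fixed jaw is 84 mm wide (clamp x) and its top is 63 mm above the bench.
- spring_pad: Black rubber pad 50 mm wide (x), 8 mm thick (y), reaching from 3 to 39 mm above the base plate, carried on two pins in front of the movable jaw. Origin in the middle of its thickness, at the height of the base plate; its face that meets the vial is 4 mm from the origin towards clamp -y. It gives way by up to 6 mm towards clamp +y against a spring: 2 N at first touch, 4 N when pressed fully in, then it is rigid.
- jaw (a joint): Travel of the movable jaw in m: 0 at the +y end, grows as the jaw moves along clamp -y (closing), up to 0.072. Starts between 0 and 0.02. It moves with about 6 N of friction and stays where it is left. With the 25 mm vial against the fixed jaw the pad first touches at about 0.060 and is pressed fully in at about 0.066. The jaw's block is 84 x 32 mm, 45 mm high over the base plate.
- jaw_post (a point): Point in the grip post that stands on the movable jaw: 18 mm thick along clamp x, 22 mm along clamp y, centred on this point in x and y; its top is 15 mm above this point (116 mm above the bench) and its foot 38 mm below. The point's axes are those of the clamp. The post can be pinched from above across clamp x or pushed from its +y side.
- vial: Small plastic vial, 25 mm diameter, 49 mm tall, standing loose on the clamp's base plate between the jaws, not touching either. Origin: centre of its underside, z up. Its place between the jaws varies.
- dead_man: Lever unit fixed to the bench: white base plate 170 x 80 mm with two grey cheeks carrying the pivot, and an aluminium index post at the back whose long middle line marks level for the lever's short tail. Origin: centre of its underside. The lever's pivot lies at x = +40 mm, z = 75 mm in this frame; the axis is along y; the arm points to -x. Its place and yaw vary.
- lever (a joint): Angle of the dead-man lever in rad: 0 released (arm slopes 0.35 up from level), 0.35 level (middle of the travel), 0.70 at the bottom stop. Grows as the bar is pressed down. The spring returns it: about 4.5 N at the bar to start it, 9 N at level, 14 N at the bottom.
- press_bar (a point): Black cross bar at the end of the lever's arm, round, 18 mm diameter, 64 mm long along the unit's y. The point is the middle of the bar, 100 mm from the pivot. Its centre is 109 mm above the bench when released, 75 mm when the arm is level (then at unit x = -60 mm), 41 mm at the bottom. Press it from above.
- cup: Bystander: specimen cup with screw lid, 58 mm diameter, 59 mm tall, origin under its centre. To be left alone.
- spare_vial: Bystander: second small vial, 25 mm diameter, 49 mm tall, standing on the bench outside the clamp, origin under its centre. To be left alone.
- loose_tube: Bystander: capped sample tube lying on the bench, 90 mm long, 16 mm thick, origin under its centre. To be left alone.
Things that resemble listed ones, but are neither listed nor needed, are in the scene too. Leave any purple look-alike of the vial alone.

How it is judged (in metres and radians):
On the way, in this order (a step that is already met when the one before it is completed fails the run):
1. the vial is pinched upright between the fixed jaw and the spring pad, the lever still released (y of vial in the frame of clamp below -0.049 m and contact force between vial and spring_pad above 1 N and angle between vial's own z axis and vertical below 0.15 rad and value of joint lever below 0.1 rad), for 0.3 s.
2. the lever is pressed level, in the middle of its travel, with the vial clamped (y of vial in the frame of clamp below -0.049 m and contact force between vial and spring_pad above 1 N and angle between vial's own z axis and vertical below 0.15 rad and value of joint lever between 0.26 and 0.44 rad), for 0.3 s.
At the end, for the whole second after the job is handed in: The robot is still pressing the cross bar with more than 2 N and holds the lever still at level within 0.09 rad (5 degrees); the vial stands upright (within 0.15 rad) and touches the fixed jaw (within 3.5 mm) with the spring pad pinching it with more than 1 N (all of step 2 and velocity of joint lever between -0.1 and 0.1 rad/s and contact force between any of the fingers, the arm and dead_man above 2 N); the arm keeps its last pose, push and grip.
It fails at once if the lever is pushed down to the bottom stop (past 0.62 rad) (value of joint lever above 0.62 rad).
It fails at once if the vial is crushed (more than 45 N from the pad) (contact force between vial and spring_pad above 45 N).
It fails at once if the cup is moved by more than 30 mm (distance of cup from where it was at the start of the episode above 0.03 m).
It fails at once if the spare vial is moved by more than 30 mm (distance of spare_vial from where it was at the start of the episode above 0.03 m).
It fails at once if the loose tube is moved by more than 30 mm (distance of loose_tube from where it was at the start of the episode above 0.03 m).
It also fails if it takes over 53 s, if anything falls off the work surface, if the arm or the gripper's body presses on something with over 40 N, if the wrist force passes 120 N, or if a joint passes its speed limit or range.

## Working session

There is one attempt and no reset: what is moved stays moved. The work goes in short steps, Python scripts to look and compute and a tool call to move; the robot and the scene stay as the last step left them, time stands still between calls to the robot, and variables do not carry over. Pictures are saved under pics/ and viewed, about 8 in all and at most 12, crops included, and the job is handed in when it is done.

Besides the shell and the picture viewer there is one more tool, called after ">>>" in YAML: its name, and indented under it one key for each argument. step_arm: Moves the arm, as the interface text tells. Its arguments: {"type":"object","properties":{"plan":{"type":"array"}},"required":["plan"]}

```bash
mkdir -p pics
cat > h.py <<'E'
import numpy as np, cv2, pickle
from plant import ctrl, vision, job_done
def K(c):
    f=c["image"].shape[0]/2/np.tan(np.radians(c["vertical_fov"])/2)
    return np.array([[f,0,c["cx"]],[0,f,c["cy"]],[0,0,1.]])
def ray(c,px):
    n=cv2.undistortPoints(np.array(px,float).reshape(-1,1,2),K(c),np.array(c["dist"],float)).reshape(-1,2)
    R=np.array(c["R"]);t=np.array(c["t"])
    return -R.T@t, np.c_[n,np.ones(len(n))]@R
def plane(c,px,z):
    o,d=ray(c,px); return o+d*((z-o[2])/d[:,2:])
def proj(c,X):
    return cv2.projectPoints(np.array(X,float).reshape(-1,3),cv2.Rodrigues(np.array(c["R"],float))[0],np.array(c["t"],float),K(c),np.array(c["dist"],float))[0].reshape(-1,2)
def save(n,im): cv2.imwrite("pics/"+n+".png",im[:,:,::-1])
E
python3 - <<'E'
from h import *
for n in ["scene","top"]:
    c=vision.capture(n); pickle.dump(c,open(n+".pkl","wb")); save(n+"0",cv2.resize(c["image"],(800,600),interpolation=cv2.INTER_CUBIC))
    print(n,c["vertical_fov"],-np.array(c["R"]).T@np.array(c["t"]))
s=ctrl.observe(); print({k:np.round(v,3) for k,v in s.items()})
E
```

```text
scene 49.73520704378857 [-259.28007748 -514.07750115  722.77806294]
top 42.20403626677903 [ 274.85472854  -73.73177906 1287.60726018]
{'time': np.float64(0.1), 'qpos': array([69.883, 21.737, 99.392,  0.   , 58.929, -1.907]), 'joint_velocities': array([ 0.111,  0.009, -0.12 , -0.013,  0.048, -0.035]), 'joint_efforts': array([ 1.0000e-03, -7.6504e+01, -4.3530e+01,  6.5000e-02,  4.0000e-02,
       -0.0000e+00]), 'position': array([218.63 , 664.625, 232.34 ]), 'ee_rot': array([ -91.922,   89.942, -110.133]), 'ft_force': array([0.237, 0.044, 0.328]), 'ft_torque': array([-0.002, -0.051,  0.024]), 'gripper_width': np.float64(1.001)}
```

View pics/top0.png

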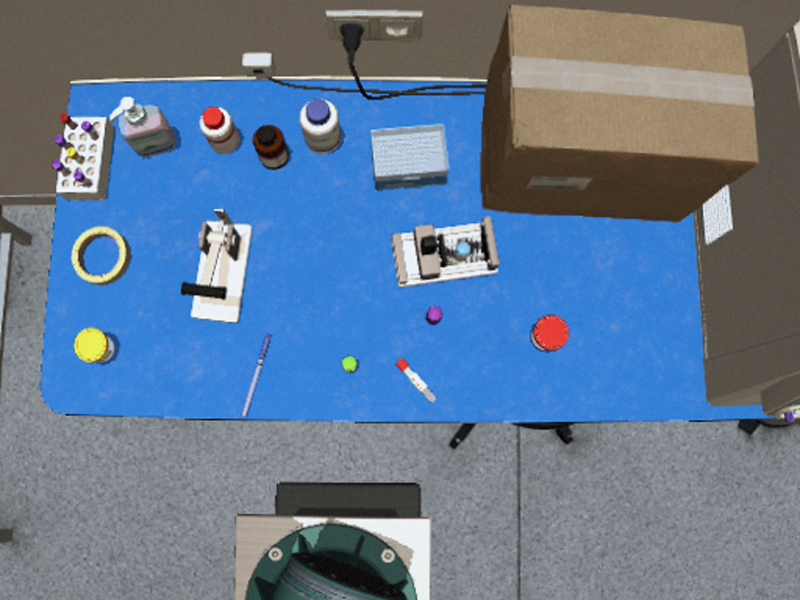

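View pics/scene0.png

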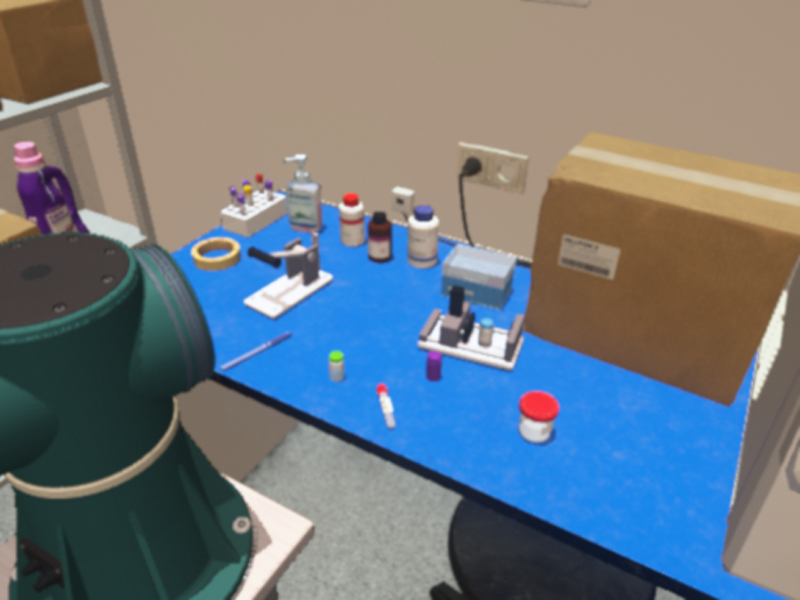

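The top view (up = +x, left = +y) shows:
- **Clamp:** at about (445,252). The fixed jaw is on the right at (490,243), the movable jaw with its black post at (428,245), and the blue-capped vial at (463,249) between the jaws.
- **Lever unit:** at (220,270), with its black bar at (203,290).
- **Vial candidates:** blue cap (463,249) on the clamp plate, purple (434,315) on the bench (the decoy), and lime cap (350,364) on the bench (the spare). Only the blue-capped one stands between the jaws.
- **Other bystanders:** cup at (550,333), tube at (415,380).

I'll confirm with one enlarged crop.

Run:
```python
from h import *
c=pickle.load(open("top.pkl","rb")); im=c["image"]
a=im[125:195,240:330]; b=im[125:215,105:175]
a=cv2.resize(a,None,fx=5,fy=5,interpolation=cv2.INTER_CUBIC); b=cv2.resize(b,None,fx=5,fy=5,interpolation=cv2.INTER_CUBIC)
o=np.zeros((450,800,3),np.uint8); o[:350,:450]=a; o[:450,450:800]=b
save("crop_top",o)
c=pickle.load(open("scene.pkl","rb")); im=c["image"]
a=im[175:240,255:345]; b=im[145:205,150:220]
a=cv2.resize(a,None,fx=5,fy=5,interpolation=cv2.INTER_CUBIC); b=cv2.resize(b,None,fx=5,fy=5,interpolation=cv2.INTER_CUBIC)
o=np.zeros((350,800,3),np.uint8); o[:325,:450]=a; o[:300,450:800]=b
save("crop_scene",o)
```

```text
(no output)
```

View pics/crop_top.png

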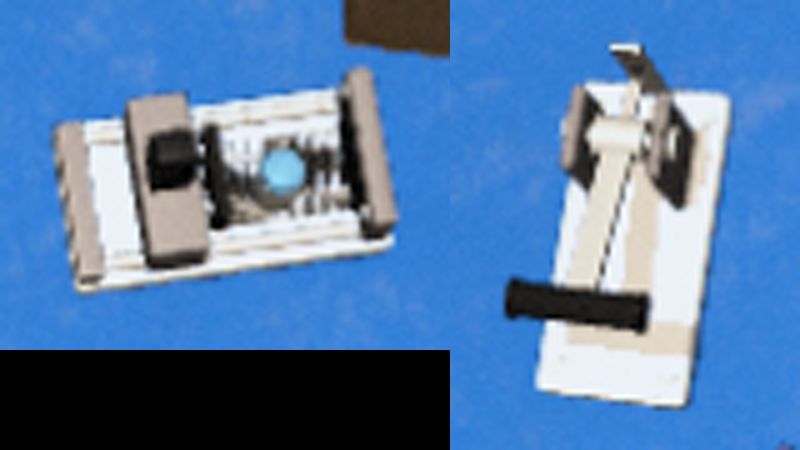

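View pics/crop_scene.png

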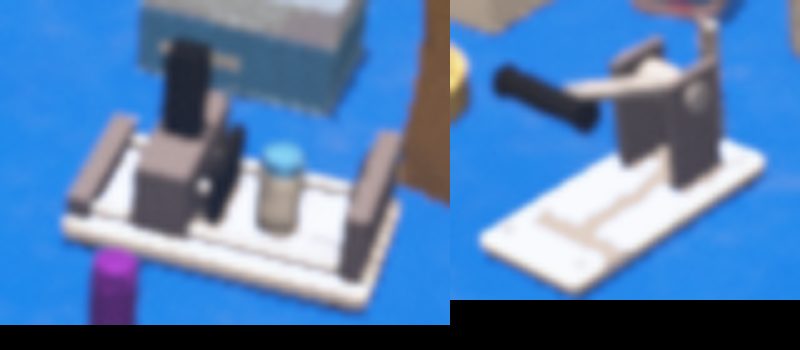

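The crops confirm it. In the clamp crop, the blue-capped vial is at (283,170) between the pad at (215,175) and the fixed jaw at (368,150). The post top is at about (172,160). In the lever crop, the bar runs from (510,300) to (643,310) and the pivot is at about (620,135).

```bash
cat > m.py <<'E'
from h import *
T=pickle.load(open("top.pkl","rb")); S=pickle.load(open("scene.pkl","rb"))
q=lambda p,ox,oy,k=5:[((u+.5)/k-.5+ox,(v+.5)/k-.5+oy) for u,v in p]
def show(n,X): print(n,np.round(X[:,:2],1).tolist(), "mean",np.round(X.mean(0),1))
def tri(pt,ps):
    o1,d1=ray(T,pt);o2,d2=ray(S,ps)
    out=[]
    for a,b in zip(d1,d2):
        s=np.linalg.lstsq(np.c_[a,-b],o2-o1,rcond=None)[0]; p=o1+a*s[0];r=o2+b*s[1]; out.append(np.r_[(p+r)/2,np.linalg.norm(p-r)])
    return np.round(out,1)
if __name__=="__main__":
    t=lambda p:q(p,240,125); l=lambda p:q([(u-450,v) for u,v in p],105,125)
    ts=lambda p:q(p,255,175); ls=lambda p:q([(u-450,v) for u,v in p],150,145)
    show("fixedjaw top",plane(T,t([(343,70),(368,68),(396,222),(372,236)]),63))
    show("movjaw top",plane(T,t([(124,98),(185,93),(208,255),(151,266)]),63))
    show("post",plane(T,t([(148,135),(194,131),(197,184),(152,188)]),116))
    show("plate near edge",plane(T,t([(77,289),(392,244)]),18))
    show("vial",plane(T,t([(283,170)]),67))
    show("bar ends",plane(T,l([(507,300),(646,312)]),109))
    show("unit plate",plane(T,l([(537,388),(688,406),(730,95),(587,82)]),12))
    print("tri vial",tri(t([(283,170)]),ts([(283,158)])))
    print("tri bar ends",tri(l([(507,300),(646,312)]),ls([(503,80),(590,118)])))
    print("tri post top ctr",tri(t([(172,160)]),ts([(188,45)])))
E
python3 m.py
```

```text
fixedjaw top [[642.7, -241.2], [644.0, -254.2], [562.7, -267.0], [555.3, -254.6]] mean [ 601.2 -254.3   63. ]
movjaw top [[625.9, -128.4], [629.1, -159.7], [544.3, -171.1], [538.3, -142.2]] mean [ 584.4 -150.4   63. ]
post [[592.2, -137.8], [594.5, -160.3], [567.9, -161.6], [565.6, -139.8]] mean [ 580.  -149.9  116. ]
plate near edge [[535.2, -106.2], [561.4, -271.8]] mean [ 548.3 -189.    18. ]
vial [[588.1, -209.1]] mean [ 588.1 -209.1   67. ]
bar ends [[507.4, 235.4], [502.2, 166.0]] mean [504.8 200.7 109. ]
unit plate [[479.7, 241.9], [471.2, 161.2], [639.4, 146.4], [646.3, 224.5]] mean [559.2 193.5  12. ]
tri vial [[ 588.6 -208.4   62.1    2.8]]
tri bar ends [[506.9 236.4 108.2   2.1]
 [501.5 167.6 107.1   3.2]]
tri post top ctr [[ 579.4 -150.1  119.3    1.8]]
```

Run:
```python
from m import *
from scipy.spatial.transform import Rotation as Ro
s=ctrl.observe(); R=Ro.from_euler('xyz',s["ee_rot"],degrees=True).as_matrix()
print("tool axes (cols)\n",R.round(3))
cx=np.array([.988,.155,0])
for g in (cx,-cx):
    tgt=np.c_[[0,0,-1],g,np.cross([0,0,-1],g)]
    print("turn",Ro.from_matrix(R.T@tgt).as_rotvec(degrees=True).round(1))
for tgt in ([450,400,235],[585,-150,235]):
    print("shift tool cm",(R.T@(np.array(tgt)-s["position"])/10).round(2))
t=lambda p:q(p,240,125)
X=plane(T,t([(205,130),(222,225),(207,230),(222,175)]),57)
C=np.array([590,-182.4]); A=np.array([[.988,.155],[-.155,.988]])
print("pad in clamp",((X[:,:2]-C)@A.T).round(1))
```

```text
tool axes (cols)
 [[-0.     0.313  0.95 ]
 [-0.001  0.95  -0.313]
 [-1.    -0.001 -0.   ]]
turn [62.9  0.   0.1]
turn [-1.171e+02 -1.000e-01  0.000e+00]
shift tool cm [ -0.25 -17.91  30.25]
shift tool cm [ -0.2  -65.93  60.26]
pad in clamp [[ 22.8   8.7]
 [-27.8   8.1]
 [-29.2  16. ]
 [ -1.9   3.8]]
```

>>> step_arm:
  plan:
    - [6, [0, 0, 0], [7.86, 0, 0]]
    - [6, [0, 0, 0], [7.86, 0, 0]]
    - [6, [0, 0, 0], [7.86, 0, 0]]
    - [6, [0, 0, 0], [7.86, 0, 0]]
    - [6, [0, 0, 0], [7.86, 0, 0]]
    - [6, [0, 0, 0], [7.86, 0, 0]]
    - [6, [0, 0, 0], [7.86, 0, 0]]
    - [6, [0, 0, 0], [7.86, 0, 0]]

```text
time: 0.9
position: [218.6, 664.7, 232.5]
ee_rot: [-28.0, 90.0, -109.4]
ft_force: [0.5, 0.2, 0.2]
gripper_width: 0.657
```

>>> step_arm:
  plan:
    - [6, [0, 1.24, 4.53], [0, 0, 0]]
    - [6, [0, 1.24, 4.53], [0, 0, 0]]
    - [6, [0, 1.24, 4.53], [0, 0, 0]]
    - [6, [0, 1.24, 4.53], [0, 0, 0]]
    - [6, [0, 1.24, 4.53], [0, 0, 0]]
    - [6, [0, 1.24, 4.53], [0, 0, 0]]
    - [6, [0, 1.24, 4.53], [0, 0, 0]]
    - [6, [0, 1.24, 4.53], [0, 0, 0]]
    - [6, [0, 1.24, 4.53], [0, 0, 0]]
    - [6, [0, 1.24, 4.53], [0, 0, 0]]

```text
time: 1.9
position: [411.7, 234.8, 233.0]
ee_rot: [104.3, 90.0, 23.2]
ft_force: [1.2, 0.7, 0.1]
gripper_width: 0.656
```

>>> step_arm:
  plan:
    - [6, [0, 1.24, 4.53], [0, 0, 0]]
    - [6, [0, 1.24, 4.53], [0, 0, 0]]
    - [6, [0, 1.24, 4.53], [0, 0, 0]]
    - [6, [0, 1.24, 4.53], [0, 0, 0]]
    - [6, [0, 1.24, 4.53], [0, 0, 0]]
    - [6, [0, 1.24, 4.53], [0, 0, 0]]
    - [6, [0, 1.24, 4.53], [0, 0, 0]]
    - [6, [0, 1.24, 4.53], [0, 0, 0]]
    - [6, [0, 1.24, 4.53], [0, 0, 0]]
    - [6, [0, 0, 0], [0, 0, 0]]

```text
time: 2.9
position: [586.4, -153.0, 232.8]
ee_rot: [41.9, 89.9, -39.4]
ft_force: [-0.3, 1.3, 0.8]
gripper_width: 0.656
```

Run:
```python
from h import *
from scipy.spatial.transform import Rotation as Ro
c=vision.capture("wrist"); pickle.dump(c,open("wrist.pkl","wb")); s=ctrl.observe()
im=c["image"].copy()
print(s["position"].round(1), Ro.from_euler('xyz',s["ee_rot"],degrees=True).as_matrix().round(3).tolist(), -np.array(c["R"]).T@np.array(c["t"]))
A=np.array([[.988,.155],[-.155,.988]]); C=np.array([585,-150.5])
X=[np.r_[C+np.array(d)@A,116] for d in ([-9,-11],[9,-11],[9,11],[-9,11])]
p=proj(c,X); print(p.round(0).tolist())
for u,v in p: cv2.circle(im,(int(u),int(v)),2,(255,0,0),-1)
save("wrist1",cv2.resize(im,(800,600)))
```

```text
[ 585.2 -150.9  232.4] [[-0.0, 0.988, 0.152], [0.0, 0.152, -0.988], [-1.0, -0.0, -0.0]] [577.44377856 -89.85295201 384.23789307]
[[246.0, 198.0], [263.0, 198.0], [263.0, 177.0], [245.0, 177.0]]
```

View pics/wrist1.png

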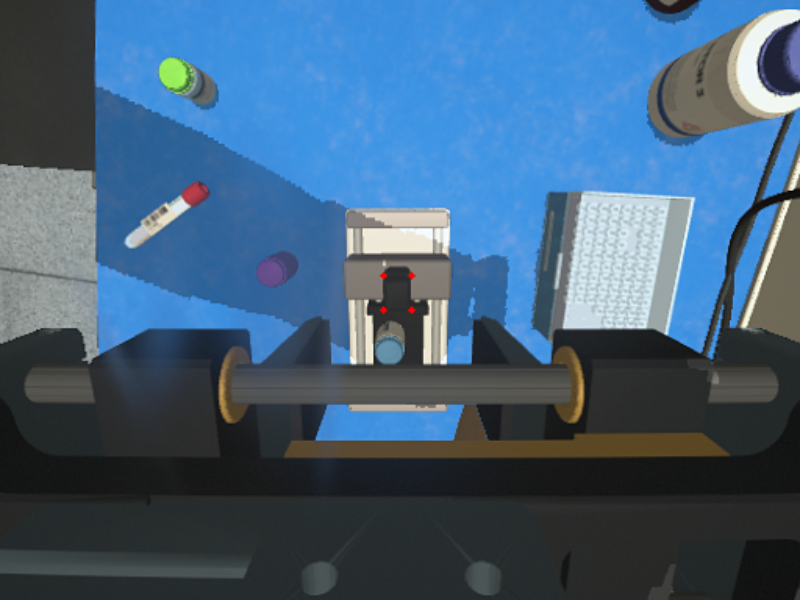

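The wrist view confirms the post at about (397,290), with my predicted corners on it, and the clamp square to the tool. The blue vial is at (389,348). I'll descend and pinch the post.

>>> step_arm:
  plan:
    - [6, [3.3, 0, 0], [0, 0, 0]]
    - [6, [3.3, 0, 0], [0, 0, 0]]
    - [6, [3.3, 0, 0], [0, 0, 0]]
    - [6, [2.5, 0, 0], [0, 0, 0]]
    - [6, [1.0, 0, 0], [0, 0, 0]]
    - [6, [0, 0, 0], [0, 0, 0]]
    - [6, [0, 0, 0], [0, 0, 0]]

```text
time: 3.65
position: [585.2, -148.6, 100.0]
ee_rot: [66.3, 90.0, -14.8]
ft_force: [1.1, -0.2, 0.8]
gripper_width: 0.656
```

>>> step_arm:
  plan:
    - [1.5, [0, 0, 0], [0, 0, 0]]
    - [1.5, [0, 0, 0], [0, 0, 0]]
    - [1.5, [0, 0, 0], [0, 0, 0]]
    - [1.5, [0, 0, 0], [0, 0, 0]]
    - [1.5, [0, 0, 0], [0, 0, 0]]
    - [1.5, [0, 0, 0], [0, 0, 0]]
    - [1.5, [0, 0, 0], [0, 0, 0]]
    - [1.5, [0, 0, 0], [0, 0, 0]]

```text
time: 4.45
position: [583.2, -149.0, 98.8]
ee_rot: [-102.8, 89.8, 176.1]
ft_force: [-13.9, -3.9, 11.2]
gripper_width: 0.195
```

>>> step_arm:
  plan:
    - [1.5, [0, -0.1, 0], [0, 0, 0]]
    - [1.5, [0, -0.1, 0], [0, 0, 0]]
    - [1.5, [0, 0, 0], [0, 0, 0]]

```text
time: 4.75
position: [582.9, -149.1, 98.9]
ee_rot: [104.8, 90.0, 23.7]
ft_force: [2.3, 1.2, -1.8]
gripper_width: 0.195
```

```bash
python3 -c "
from h import *
s=ctrl.observe(); print({k:np.round(s[k],2) for k in ('time','position','ft_force','ft_torque')})"
```

```text
{'time': np.float64(4.75), 'position': array([ 582.94, -149.09,   98.89]), 'ft_force': array([ 2.33,  1.15, -1.85]), 'ft_torque': array([ 0.2 , -0.04,  0.01])}
```

>>> step_arm:
  plan:
    - [1.5, [0, 0, 0.2], [0, 0, 0]]
    - [1.5, [0, 0, 0.3], [0, 0, 0]]
    - [1.5, [0, 0, 0.3], [0, 0, 0]]
    - [1.5, [0, 0, 0.3], [0, 0, 0]]
    - [1.5, [0, 0, 0.2], [0, 0, 0]]
    - [1.5, [0, 0, 0.2], [0, 0, 0]]
    - [1.5, [0, 0, 0.2], [0, 0, 0]]
    - [1.5, [0, 0, 0.2], [0, 0, 0]]
    - [1.5, [0, 0, 0.2], [0, 0, 0]]
    - [1.5, [0, 0, 0.2], [0, 0, 0]]
    - [1.5, [0, 0, 0.2], [0, 0, 0]]
    - [1.5, [0, 0, 0.2], [0, 0, 0]]

```text
time: 5.95
position: [587.0, -175.4, 98.9]
ee_rot: [-161.0, 89.9, 117.9]
ft_force: [-0.3, 6.4, 0.4]
gripper_width: 0.196
```

>>> step_arm:
  plan:
    - [1.5, [0, 0, 0.2], [0, 0, 0]]
    - [1.5, [0, 0, 0.2], [0, 0, 0]]
    - [1.5, [0, 0, 0.2], [0, 0, 0]]
    - [1.5, [0, 0, 0.2], [0, 0, 0]]
    - [1.5, [0, 0, 0.2], [0, 0, 0]]
    - [1.5, [0, 0, 0.2], [0, 0, 0]]

```text
time: 6.55
position: [588.9, -187.2, 98.9]
ee_rot: [-159.1, 89.9, 119.8]
ft_force: [-0.1, 6.0, 1.4]
gripper_width: 0.196
```

Run:
```python
from h import *
s=ctrl.observe(); print({k:np.round(s[k],2) for k in ('time','position','ft_force','ft_torque')})
c=vision.capture("scene"); pickle.dump(c,open("scene2.pkl","wb"))
t=vision.capture("top"); pickle.dump(t,open("top2.pkl","wb"))
a=cv2.resize(c["image"][175:240,265:345],None,fx=5,fy=5,interpolation=cv2.INTER_CUBIC)
b=cv2.resize(t["image"][125:195,250:330],None,fx=5,fy=5,interpolation=cv2.INTER_CUBIC)
o=np.zeros((350,800,3),np.uint8); o[:325,:400]=a; o[:350,400:]=b; save("clamp2",o)
```

```text
{'time': np.float64(6.55), 'position': array([ 588.89, -187.19,   98.86]), 'ft_force': array([-0.09,  6.05,  1.43]), 'ft_torque': array([ 1.09, -0.03, -0.02])}
```

View pics/clamp2.png

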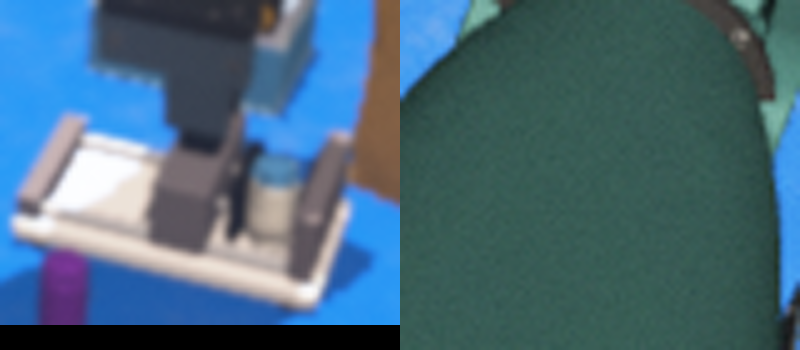

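The scene crop shows the vial upright at (275,200), pushed by the pad at (240,190) and close to the fixed jaw at (320,205). I'll continue in small steps and watch the force.

>>> step_arm:
  plan:
    - [1.5, [0, 0, 0.1], [0, 0, 0]]
    - [1.5, [0, 0, 0.1], [0, 0, 0]]
    - [1.5, [0, 0, 0.1], [0, 0, 0]]
    - [1.5, [0, 0, 0.1], [0, 0, 0]]

```text
time: 7.05
position: [589.5, -191.1, 98.9]
ee_rot: [-160.6, 89.9, 118.3]
ft_force: [1.5, 9.7, 1.0]
gripper_width: 0.198
```

>>> step_arm:
  plan:
    - [1.5, [0, 0, 0.1], [0, 0, 0]]
    - [1.5, [0, 0, 0.1], [0, 0, 0]]

```text
time: 7.25
position: [589.8, -192.9, 98.9]
ee_rot: [-163.9, 89.9, 115.0]
ft_force: [1.6, 10.9, 2.3]
gripper_width: 0.2
```

>>> step_arm:
  plan:
    - [1.5, [0, 0, 0.1], [0, 0, 0]]
    - [1.5, [0, 0, 0.1], [0, 0, 0]]

```text
time: 7.45
position: [590.1, -194.8, 98.9]
ee_rot: [-162.2, 89.9, 116.7]
ft_force: [0.5, 9.5, 2.1]
gripper_width: 0.198
```

Run:
```python
from h import *
F=[]
for i in range(3):
    c=vision.capture("scene"); s=ctrl.observe(); F.append(s["ft_force"])
print(np.mean(F,0).round(2),np.std(F,0).round(2), s["position"].round(2))
pickle.dump(c,open("scene3.pkl","wb"))
p=pickle.load(open("scene2.pkl","rb"))
f=lambda c:cv2.resize(c["image"][185:235,300:345],None,fx=8.5,fy=8.5,interpolation=cv2.INTER_CUBIC)
save("clamp3",np.hstack([f(p),f(c)]))
```

```text
[0.99 8.32 1.49] [0.16 0.97 0.21] [ 590.1  -194.92   98.87]
```

View pics/clamp3.png

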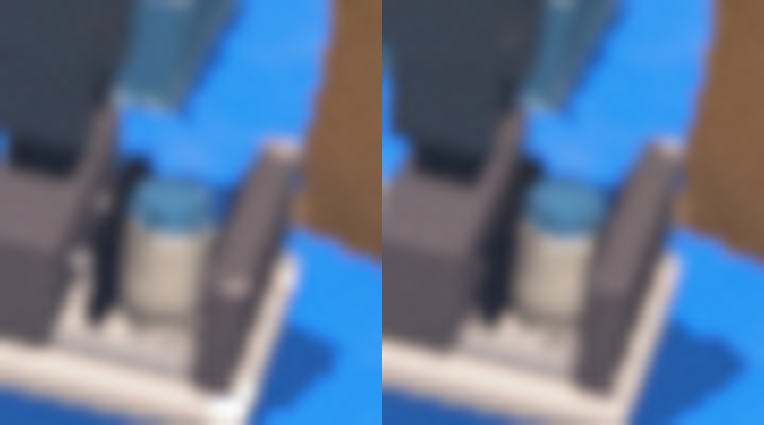

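The right half (now) against the left half (before) shows the cap moved about 13 px and the jaw about 24 px. The gap between jaw and pad has shrunk, so the vial is against the fixed jaw and the pad is pressed in about 3–4 mm. The force agrees, up from 6 N to about 9 N. I'll release and rise.

>>> step_arm:
  plan:
    - [2.2, [0, 0, 0], [0, 0, 0]]
    - [3.5, [0, 0, 0], [0, 0, 0]]
    - [5, [0, 0, 0], [0, 0, 0]]
    - [5, [0, 0, 0], [0, 0, 0]]
    - [5, [-1, 0, 0], [0, 0, 0]]
    - [5, [-3, 0, 0], [0, 0, 0]]
    - [5, [-4, 0, 0], [0, 0, 0]]
    - [5, [-4, 0, 0], [0, 0, 0]]
    - [0, [-1.5, 0, 0], [0, 0, 0]]
    - [0, [0, 0, 0], [0, 0, 0]]

```text
time: 8.6
position: [591.3, -196.0, 237.0]
ee_rot: [60.5, 89.7, -20.6]
ft_force: [0.3, -0.6, 0.0]
gripper_width: 0.402
```

Run:
```python
from h import *
from scipy.spatial.transform import Rotation as Ro
c=vision.capture("scene"); pickle.dump(c,open("scene4.pkl","wb")); s=ctrl.observe()
p=pickle.load(open("scene3.pkl","rb"))
f=lambda c:cv2.resize(c["image"][185:235,300:345],None,fx=8.5,fy=8.5,interpolation=cv2.INTER_CUBIC)
save("clamp4",np.hstack([f(p),f(c)]))
R=Ro.from_euler('xyz',s["ee_rot"],degrees=True).as_matrix(); print(s["position"],s["ft_force"].round(2))
print(R.round(3)); 
for tg in ([500.5,199,233],[500.5,199,150]): print((R.T@(np.array(tg)-s["position"])/10).round(2))
u=np.array([.996,-.089,0]); tgt=np.c_[[0,0,-1],u,np.cross([0,0,-1],u)]; print(Ro.from_matrix(R.T@tgt).as_rotvec(degrees=True))
```

```text
[ 590.39687256 -195.7266265   234.94910617] [-1.16  0.39 -0.49]
[[ 0.002  0.988  0.155]
 [-0.001  0.155 -0.988]
 [-1.     0.002  0.001]]
[  0.15  -2.77 -40.39]
[  8.45  -2.78 -40.4 ]
[14.01615832  0.04252691 -0.09784158]
```

View pics/clamp4.png

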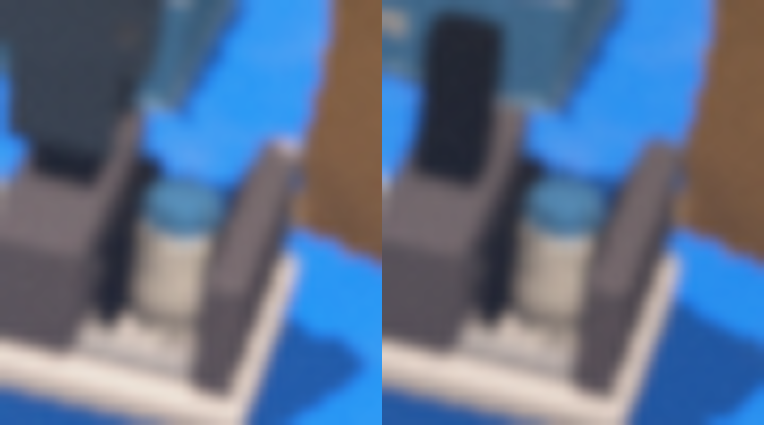

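Nothing changed on release: the vial is still upright at (565,250), between the pad and the fixed jaw. Next I'll move above the bar with the fingers shut.

>>> step_arm:
  plan:
    - [0, [0, -0.308, -4.49], [0, 0, 0]]
    - [0, [0, -0.308, -4.49], [0, 0, 0]]
    - [0, [0, -0.308, -4.49], [0, 0, 0]]
    - [0, [0, -0.308, -4.49], [0, 0, 0]]
    - [0, [0, -0.308, -4.49], [0, 0, 0]]
    - [0, [0, -0.308, -4.49], [0, 0, 0]]
    - [0, [0, -0.308, -4.49], [0, 0, 0]]
    - [0, [0, -0.308, -4.49], [0, 0, 0]]
    - [0, [0, -0.308, -4.49], [0, 0, 0]]
    - [0, [0, 0, 0], [7, 0, 0]]
    - [0, [0, 0, 0], [7, 0, 0]]

```text
time: 9.75
position: [498.9, 200.4, 232.2]
ee_rot: [-65.0, 89.8, -160.2]
ft_force: [0.1, 0.2, -0.3]
gripper_width: 0.004
```

>>> step_arm:
  plan:
    - [0, [3, 0, 0], [0, 0, 0]]
    - [0, [3, 0, 0], [0, 0, 0]]
    - [0, [2, 0, 0], [0, 0, 0]]
    - [0, [0, 0, 0], [0, 0, 0]]
    - [0, [0, 0, 0], [0, 0, 0]]

```text
time: 10.25
position: [499.7, 199.1, 153.4]
ee_rot: [-65.1, 89.9, -160.1]
ft_force: [-0.4, -0.8, -0.3]
gripper_width: 0.004
```

Run:
```python
from h import *
c=vision.capture("scene"); s=ctrl.observe(); print(s["time"],s["position"].round(1),s["ft_force"].round(2),s["gripper_width"])
f=lambda c:cv2.resize(c["image"][130:210,145:225],None,fx=7,fy=7,interpolation=cv2.INTER_CUBIC)
save("lev1",f(c))
```

```text
10.3 [500.2 199.3 154.2] [ 0.01 -0.31 -0.01] 0.00867477182799301
```

View pics/lev1.png

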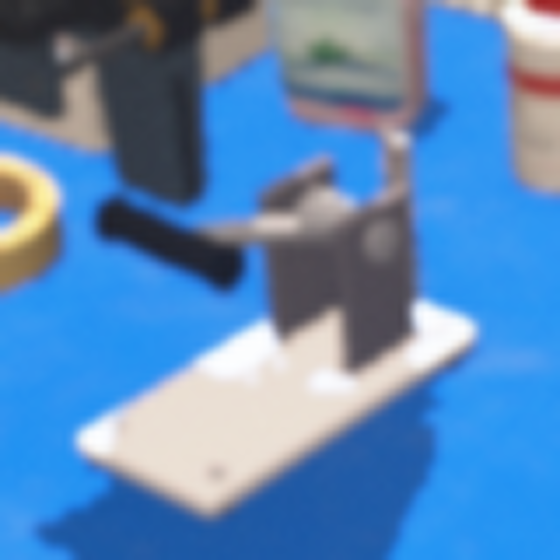

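The closed fingers at (160,190) stand just above the middle of the bar at (170,240), with the lever still released. I'll press down in steps.

>>> step_arm:
  plan:
    - [0, [1.2, 0, 0], [0, 0, 0]]
    - [0, [0.5, 0, 0], [0, 0, 0]]
    - [0, [0.4, 0, 0], [0, 0, 0]]
    - [0, [0.4, 0, 0], [0, 0, 0]]
    - [0, [0.4, 0, 0], [0, 0, 0]]
    - [0, [0.4, 0, 0], [0, 0, 0]]
    - [0, [0, 0, 0], [0, 0, 0]]

```text
time: 11.0
position: [499.8, 199.4, 120.7]
ee_rot: [-85.0, 89.9, 179.9]
ft_force: [-4.5, 1.2, 8.4]
gripper_width: 0.002
```

>>> step_arm:
  plan:
    - [0, [0.4, 0, 0], [0, 0, 0]]
    - [0, [0.4, 0, 0], [0, 0, 0]]
    - [0, [0.4, 0, 0], [0, 0, 0]]
    - [0, [0.3, 0, 0], [0, 0, 0]]
    - [0, [0, 0, 0], [0, 0, 0]]
    - [0, [0, 0, 0], [0, 0, 0]]

```text
time: 11.6
position: [499.6, 199.4, 106.0]
ee_rot: [-80.8, 89.9, -175.9]
ft_force: [-5.7, 0.8, 7.8]
gripper_width: 0.008
```

>>> step_arm:
  plan:
    - [0, [0.3, 0, 0], [0, 0, 0]]
    - [0, [0, 0, 0], [0, 0, 0]]
    - [0, [0, 0, 0], [0, 0, 0]]
    - [0, [0, 0, 0], [0, 0, 0]]

```text
time: 12.0
position: [499.8, 199.4, 103.1]
ee_rot: [-85.5, 89.9, 179.4]
ft_force: [-5.2, 0.9, 9.1]
gripper_width: 0.006
```

Run:
```python
from h import *
c=vision.capture("scene"); pickle.dump(c,open("scene5.pkl","wb")); s=ctrl.observe(); print(s["time"],s["position"].round(1),s["ft_force"].round(2),s["joint_velocities"].round(2))
im=c["image"].copy()
a=cv2.resize(im[135:205,145:215],None,fx=6,fy=6,interpolation=cv2.INTER_CUBIC)
A=np.array([[.996,-.089],[.089,.996]]); C=np.array([559.2,193.5])
P=lambda x,y,z:np.r_[C+np.array([x,y])@A,z]
# predicted bar ends at level (red), pivot axis ends
for col,X in (((255,0,0),[P(-60,32,75),P(-60,-32,75)]),((0,255,0),[P(40,0,75)])):
    for u,v in proj(c,X): cv2.circle(a,(int((u-145+.5)*6),int((v-135+.5)*6)),3,col,-1)
b=cv2.resize(im[190:230,300:338],None,fx=10,fy=10,interpolation=cv2.INTER_CUBIC)
o=np.zeros((420,800,3),np.uint8); o[:,:420]=a; o[:400,420:]=b; save("lev2",o)
```

```text
12.05 [499.7 199.4 103.1] [-7.15  1.9   9.17] [-0.07 -0.03  0.13  0.01  0.02 -0.12]
```

View pics/lev2.png

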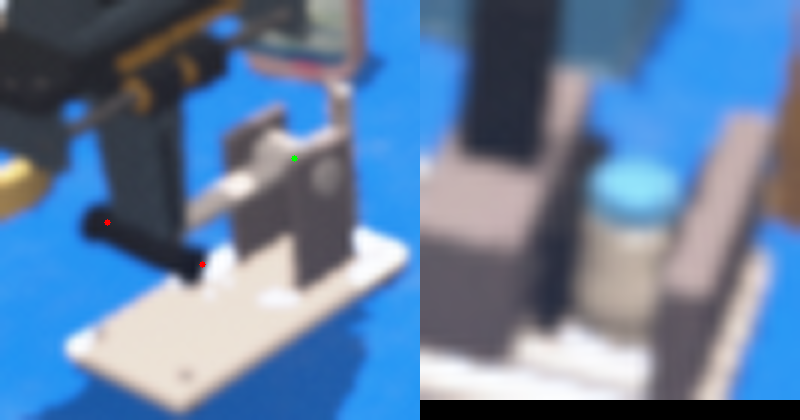

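Left half: the fingers press the bar centre at about (145,243), within about 1 px of the native image from the predicted level line, and the arm is aligned with the pivot. Vertical force is 9.1 N, matching the 9 N expected at level. Right half: the vial is still clamped upright. I'll hold briefly, check the force, and hand in.

>>> step_arm:
  plan:
    - [0, [0, 0, 0], [0, 0, 0]]
    - [0, [0, 0, 0], [0, 0, 0]]
    - [0, [0, 0, 0], [0, 0, 0]]
    - [0, [0, 0, 0], [0, 0, 0]]
    - [0, [0, 0, 0], [0, 0, 0]]

```text
time: 12.55
position: [499.8, 199.4, 103.1]
ee_rot: [-87.6, 89.9, 177.3]
ft_force: [-6.1, 1.1, 8.3]
gripper_width: 0.004
```

Run:
```python
from h import *
s=ctrl.observe(); print(s["time"],s["position"].round(1),s["ft_force"].round(2))
if abs(s["position"][2]-103)<2 and s["ft_force"][2]>5: job_done(); print("handed in")
```

```text
12.55 [499.8 199.4 103.1] [-6.07  1.07  8.34]
the job is handed in; nothing more can be done
handed in
```

I clamped the vial and pressed the lever to level. I handed the job in at 12.6 s with the fingers still holding the bar down; the hand-in reports no verdict.

- **Clamp:** I gripped the jaw post and slid the jaw shut by about 46 mm. The force rose from about 6 N to 9 N when the vial met the fixed jaw. By my picture estimate the pad is pressed in 3–4 mm of its 6 mm. The vial was still upright and pinched after I let go of the post, and again while the lever was held.
- **Lever:** The shut fingers hold the bar's top at about 84 mm, the height for a level arm. The vertical force was 8.3–9.2 N, against about 9 N expected at level. The bar appeared about 1–2 mm off its predicted level position, which is within the camera calibration.
- **Disagreements:** The bar also pushes sideways on the fingers with about 6 N of friction, but the pose stayed still. When I first gripped the post I was about 2 mm off centre, which gave a 14 N side force until I corrected it.
- **Not checked:** I did not measure the pad's pinch force directly. My moves kept away from the cup, spare vial and tube, but I took no final picture of them.

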